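Lock the tube rotor with a snap ring

TASK

Secure the rotor of the small tube centrifuge with its snap ring: take the ring by its two upright eye tabs, squeeze them as plier tips would so that the ring spreads, and bring it, still spread, down over the spindle, pushing the sprung washer gently but fully down to its stop. Then let the tabs go so that the ring contracts into the spindle's groove and keeps the washer held down, and leave everything else on the bench where it is.

Things in the scene. Friction and masses are not known exactly. Their poses are not given: they have to be found in the camera images.
- machine: Fixed white tube centrifuge: 200 x 190 x 60 mm housing, aluminium rotor disc 136 mm across (top face 82 mm above the bench, tube caps up to 89 mm) and a vertical steel spindle in the middle. Origin: on the spindle's axis, at bench height; z up. Do not press on it with more than 30 N.
- rotor (a point): On the spindle's axis at the rotor's top face, 82 mm above the bench. Spindle from its tip down: 3 mm chamfer (21 to 28 mm diameter), 4 mm high land of 28 mm, groove 7.5 mm high of 23 mm. Its height was not measured: spindle tip and washer together vary, tip 100.5 to 128.5 mm above the bench. Round it, a flat dark 48 mm washer, its top 9.5 mm below the tip when free, hides the lower part of the groove.
- washer (a joint): How far the sprung washer is pressed down, in m: 0 free, 0.0045 at its hard stop. Its spring gives 2.5 N at first, 5 N at the stop. A ring lying on it is wholly inside the groove only when it is pressed 0.0025 or more. The contracted ring then holds it at about 0.002 to 0.003.
- ring: Loose steel snap ring, 50 to 100 g, lying flat: two sprung half-rings 5 mm thick, 22 mm inside, 41 mm outside diameter, sliding apart along its y. Origin: centre of the underside when contracted (it moves with the +y half, by half the spread); z up. Each half carries an upright tab with a round eye on the opposite side: pressing the tabs together spreads the ring.
- tabs (a point): Midway between the two eye tabs when contracted, 41 mm above the ring's underside. Tabs: upright plates facing the ring's +y and -y, 18 mm wide along x, 4 mm thick, 21 to 50 mm above the underside, outer faces 48 mm apart contracted, 38 mm fully spread. Keep fingertips above 21 mm: lower down the halves stand out to 23.5 mm from the middle when spread.
- spread (a joint): How far the half-rings are apart, in m: 0 contracted, 0.010 at the stop, 0.001 to 0.003 in the groove, 0.006 if clamped on the land (wrong). Spring: 8 N contracted, 12.5 N at the stop. Fully spread, the opening is centred between the tabs and clears the land by 1 to 2 mm; cross-bars 16.5 mm above the underside pass over the spindle's tip.
- spare_collar: Loose plain steel collar without tabs, 52 mm diameter, 12 mm high, 30 mm bore; not needed. Origin: centre of its underside.
- dish: Loose clear dish, 60 mm diameter, 16 mm high; not needed. Origin: centre of its underside.
- vial: Loose small jar with a green cap, 28 mm diameter, 55 mm high; not needed. Origin: centre of its underside.
- marker: Loose marker pen, 125 mm long, 13 mm thick; not needed. Origin: under its middle, x along the pen.
Things that resemble listed ones, but are neither listed nor needed, are in the scene too. There is more than one size of the ring; the job needs the smallest.

How it is judged:
By the outcome, as a careful person would: the job done as asked, in the order asked, and still so for the second after the job is handed in, with the robot touching nothing.
It also fails if it takes over 40 s, if anything falls off the work surface, if the arm or the gripper's body presses on something with over 40 N, if the wrist force passes 120 N, or if a joint passes its speed limit or range.

ROBOT

A 6-joint arm with a two-finger parallel gripper is mounted at the origin on the work surface. World frame = base frame: x ahead of the robot, y to its left, z up, the work surface at z = 0. Lengths are in m, angles in rad, forces in N, time in s.
With the tool pointing down it reaches from about 0.3 to 0.85 m from the base axis. Payload 5.4 kg.
Tool frame: the origin (TCP) lies midway between the tips of the shut fingers; the grasp point (between the pads) lies robot.grip_point_offset behind it (robot.grip_point_offset is the distance from the TCP to the grasp point, in m); x points along the fingers, z is the direction in which the jaws open and shut, and the axes are right-handed (so a half turn about x gives the same grasp; the last joint's range is limited). The gripper opens to 85 mm and grips with 20 to 120 N. Pads are 22 mm wide; open, the fingers measure 114 mm over their backs; the gripper's body (76 mm by 85 mm) begins 54 mm behind the grasp point. The pads swing forward as they close: fully open they stand 13 mm farther back than shut.
Start: joints at [1.13, 0.158, 1.597, -0, 1.386, -0.21], TCP at [0.132, 0.56, 0.231] pointing down, gripper open.
Joint ranges: [-2.91, 2.91], [-0.94, 2.29], [0.18, 2.7], [-1.29, 4.43], [0.17, 2.64], [-3, 3]. Speed limits (rad/s): [2.57, 2.57, 3.14, 3.14, 3.14, 3.14].

INTERFACE

Orientations are given as a unit quaternion [x, y, z, w].
In Python, from rig import robot, grab_frame, order gives the robot as it stands. The module is installed in compiled form; this text tells all that it offers.
- The arm moves only by the tool send_rows, never from a script. Its argument "commands" is text: rows parted by semicolons, each of 7 numbers parted by spaces: the closure, from 0 (fully open) to 1 (shut), then the shift along the tool's x, y, z in m, then the turn, a rotation vector about the tool's x, y, z in rad. In form: jaw x y z wx wy wz; .... A call has 1 to 10 rows; each row shifts and turns the pose as measured when the row begins, along the tool's axes as they then stand; what a row does not reach is not made up. A row lasts 1/12 s, in which the tool goes at most 41.7 mm and 7.16 degrees, less where a joint would pass 70% of its speed; a pose out of reach is approached as far as the arm can. A call with a gripper value outside its range is refused whole. The fingers move at their own pace and stop on an object; the grip force is fixed at half the most. Time passes only in rows, so rows that do not move let the fingers close. It gives the time, the measured TCP pose, the force and the opening at its end, in the units of the state.
- robot.state(): the state, without advancing time (a new reading comes with each control period).
- grab_frame(name): name is "scene" or "side" or "wrist"; returns a dict with "pixels" (420x560x3 uint8, blue, green, red), "depth" (420x560 float32, m along the optical axis (not along the pixel's ray), 0 where there is no reading), "vertical_fov" (degrees; the focal length in pixels is half the picture's height over the tangent of half this angle, whatever the lens; pixels are square), "cx", "cy" (the principal point, pixels), "world_to_cam" (4x4, takes a point from world to camera coordinates). Camera axes: x right, y up, looking along -z (the intrinsics and any distortion apply to the point x, -y, -z); pixel columns grow to the right and rows downward; lengths in m; the calibration is good to about 2 mm. A picture is of the moment at which its call begins.
- order.hand_in(): hands the job in, once; it reports no verdict.
The state is a dict: "time_s": time; "qpos": joint angles; "joint_vel": joint speeds; "tau": joint torques, N m; "tool_pos": TCP position; "orientation": TCP orientation; "force": force on the tool from outside, world axes, zero at the start; "ft_torque": the same for the moment, N m; "grip_width": finger opening in m.
Only numpy, scipy, OpenCV 4.12 (cv2) and the standard library are available. Lean on these libraries where they do the work, as an engineer would, in place of code of your own. Each camera call takes 0.05 s, during which the arm holds its last target. There are 200 camera calls.

## Working session

There is one attempt and no reset: what is moved stays moved. The work goes in short steps, Python scripts to look and compute and a tool call to move; the robot and the scene stay as the last step left them, time stands still between calls to the robot, and variables do not carry over. Pictures are saved under pics/ and viewed, about 8 in all and at most 12, crops included, and the job is handed in when it is done.

Besides the shell and the picture viewer there is one more tool, called after ">>>" by a JSON object that holds its "op" and its "data". send_rows: Moves the arm, as the interface text tells. Its arguments: {"type":"object","properties":{"commands":{"type":"string"}},"required":["commands"]}

```bash
mkdir -p pics; cat > h.py <<'E'
import numpy as np, cv2
from rig import robot, grab_frame, order
def cloud(f):
    d=f["depth"]; H,W=d.shape; fl=H/2/np.tan(np.radians(f["vertical_fov"])/2)
    v,u=np.mgrid[0:H,0:W]
    P=np.stack([(u-f["cx"])/fl*d,-(v-f["cy"])/fl*d,-d,np.ones_like(d)],-1)
    Wd=P@np.linalg.inv(f["world_to_cam"]).T
    Wd[d==0]=np.nan
    return Wd[...,:3]
def ray(f,u,v,z):
    H=420; fl=H/2/np.tan(np.radians(f["vertical_fov"])/2)
    M=np.linalg.inv(f["world_to_cam"]); d=M[:3,:3]@np.array([(u-f["cx"])/fl,-(v-f["cy"])/fl,-1]); o=M[:3,3]
    return o+d*(z-o[2])/d[2]
E
python3 - <<'E'
from h import *
print(robot.state(), robot.grip_point_offset)
a=[]
for n in("scene","side"):
    f=grab_frame(n); np.savez(n+".npz",**f); cv2.imwrite(f"pics/{n}0.png",f["pixels"])
    print(n,f["vertical_fov"],f["cx"],f["cy"],np.linalg.inv(f["world_to_cam"]).round(3).tolist(), [k for k in f])
E
```

```text
{'time_s': 0.0, 'qpos': array([ 1.12993352e+00,  1.59050448e-01,  1.59825256e+00,  2.27549528e-05,
        1.38617427e+00, -2.10048498e-01]), 'joint_vel': array([ 0.0005521 , -0.00046548,  0.00018034,  0.00116239,  0.00167321,
       -0.00014443]), 'tau': array([-2.39982684e-03, -3.96000552e+01, -3.31430733e+01, -3.32571872e-04,
        8.50671844e-03, -2.18792451e-05]), 'tool_pos': array([0.1312665 , 0.55920082, 0.23030592]), 'orientation': array([-0.43938575,  0.55485082,  0.43880837,  0.55364966]), 'force': array([-0.46354859,  0.45381381, -0.56563117]), 'ft_torque': array([ 0.01413945, -0.00740697, -0.0173243 ]), 'grip_width': 0.08530741688078397} 0.0187
scene 44.21097717624306 280.8817744216179 198.54870344176877 [[-0.6, -0.587, 0.544, 1.15], [0.8, -0.434, 0.414, 0.338], [-0.007, 0.683, 0.73, 0.829], [0.0, 0.0, 0.0, 1.0]] ['pixels', 'depth', 'vertical_fov', 'cx', 'cy', 'world_to_cam']
side 45.6829436903992 283.1598531003047 206.19463151310836 [[0.881, 0.314, -0.354, 0.165], [-0.473, 0.606, -0.64, -0.851], [0.014, 0.731, 0.682, 0.869], [0.0, 0.0, 0.0, 1.0]] ['pixels', 'depth', 'vertical_fov', 'cx', 'cy', 'world_to_cam']
```

View pics/scene0.png

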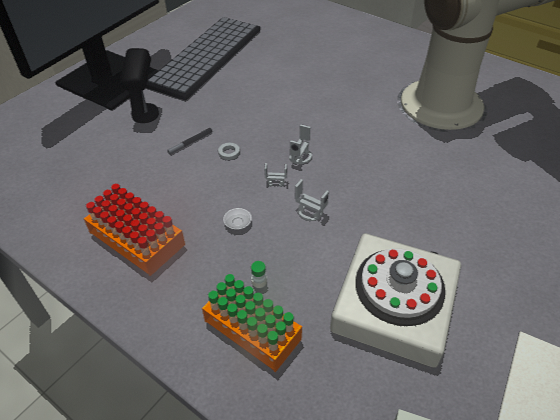

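View pics/side0.png

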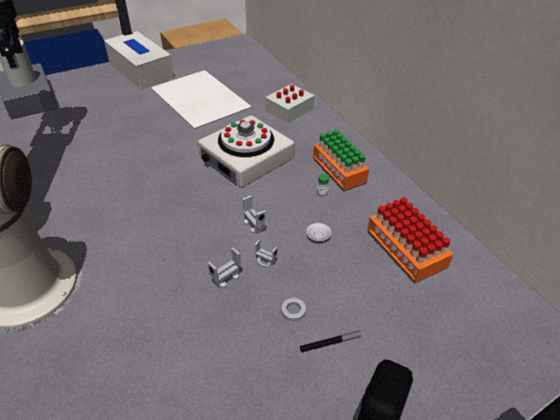

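The scene view shows three rings at about (301,150), (276,177) and (312,202), of which the middle one looks smallest. The centrifuge spindle is at (404,270). In the side view the same rings are at (226,268), (265,254) and (254,216), and the spindle is at (246,128).

```bash
python3 - <<'E'
from h import *
for n,boxes in(("scene",{"A":(286,122,318,166),"B":(262,160,292,190),"C":(292,178,332,222),"spindle":(380,250,426,300)}),("side",{"A":(206,246,244,288),"B":(252,238,280,268),"C":(240,194,270,234),"spindle":(230,112,262,140)})):
    f=dict(np.load(n+".npz")); P=cloud(f)
    for k,(a,b,c,d) in boxes.items():
        Q=P[b:d,a:c].reshape(-1,3); z0=0.006 if k!="spindle" else .094
        Q=Q[(Q[:,2]>z0)]
        if k=="spindle":
            T=Q[Q[:,2]>np.nanmax(Q[:,2])-.006]; print(n,k,np.nanmax(Q[:,2]),T.mean(0).round(4),np.ptp(T,axis=0),len(T)); continue
        r=cv2.minAreaRect((Q[:,:2]*1000).astype(np.float32)); t=Q[Q[:,2]>.028]
        rt=cv2.minAreaRect((t[:,:2]*1000).astype(np.float32))
        print(n,k,len(Q),"zmax",np.percentile(Q[:,2],98).round(4),"all",np.round(r[0],1),np.round(r[1],1),round(r[2]),"tabs",np.round(rt[0],1),np.round(rt[1],1),round(rt[2]))
E
```

```text
scene A 440 zmax 0.0686 all [ 418.  -167.2] [124.6  40. ] 16 tabs [ 419.8 -173.6] [124.6  26.7] 16
scene B 193 zmax 0.049 all [ 496.8 -174.1] [21. 49.] 33 tabs [ 496.9 -174.1] [20.7 49. ] 33
scene C 516 zmax 0.0682 all [528.5 -60. ] [43.3 69.1] 6 tabs [522.1 -60.7] [30.3 69.1] 6
scene spindle 0.11768489521677983 [0.622  0.1948 0.1136] [0.02519441 0.0255439  0.0059351 ] 134
side A 517 zmax 0.0699 all [ 392.7 -186.6] [70.2 33.8] 17 tabs [ 392.5 -185.3] [70.6 26.6] 15
side B 224 zmax 0.0493 all [ 492.7 -180.1] [27.9 50.6] 35 tabs [ 495.2 -178.4] [19.2 50.4] 34
side C 431 zmax 0.0698 all [520.7 -64.9] [45.2 72.3] 20 tabs [519.9 -65.1] [27. 73.] 4
side spindle 0.11530169579221095 [0.6196 0.1883 0.1126] [0.02697361 0.02792256 0.00537704] 48
```

Ring B is the smallest: its tabs reach 49 mm high and span 49 mm. It sits near (0.496, -0.176) with its y axis at about 123° (equivalently -57°). I'll move above it for a wrist view.

```bash
cat >> h.py <<'E'
from scipy.spatial.transform import Rotation as R
def plan(p,yaw_deg):
    s=robot.state(); r=R.from_quat(s["orientation"]); M=r.as_matrix()
    cur=np.arctan2(M[1,2],M[0,2])
    z=np.array([np.cos(np.radians(yaw_deg)),np.sin(np.radians(yaw_deg)),0]); x=np.array([0,0,-1.])
    G=R.from_matrix(np.stack([x,np.cross(z,x),z],1))
    print("t",s["time_s"],"tcp",s["tool_pos"].round(4),"yaw",np.degrees(cur).round(2),"F",s["force"].round(1),"w",round(s["grip_width"],4),"q",s["qpos"].round(2))
    print("shift tool",(M.T@(np.array(p)-s["tool_pos"])).round(4),"rotvec",(r.inv()*G).as_rotvec().round(4))
E
python3 -c "
from h import *
plan((.475,-.176,.20),-57)"
```

```text
t 0.1 tcp [0.1313 0.5592 0.2304] yaw 76.78 F [-0.1  1.3  0.5] w 0.0856 q [ 1.13  0.16  1.6  -0.    1.39 -0.21]
shift tool [ 0.0313 -0.5028 -0.6371] rotvec [ 2.3348e+00 -1.3000e-03  1.8000e-03]
```

>>> {"op": "send_rows", "data": {"commands": "0 0.001 -0.023 -0.029 0 0 0;0 0.001 -0.023 -0.029 0 0 0;0 0.001 -0.023 -0.029 0 0 0;0 0.001 -0.023 -0.029 0 0 0;0 0.001 -0.023 -0.029 0 0 0;0 0.001 -0.023 -0.029 0 0 0;0 0.001 -0.023 -0.029 0 0 0;0 0.001 -0.023 -0.029 0 0 0;0 0.001 -0.023 -0.029 0 0 0;0 0.001 -0.023 -0.029 0 0 0"}}

```text
time_s: 0.93
tool_pos: [0.2894, 0.2142, 0.2142]
orientation: [-0.443, 0.554, 0.443, 0.548]
force: [1.7, -0.3, 0.2]
grip_width: 0.0854
```

>>> {"op": "send_rows", "data": {"commands": "0 0.001 -0.023 -0.029 0 0 0;0 0.001 -0.023 -0.029 0 0 0;0 0.001 -0.023 -0.029 0 0 0;0 0.001 -0.023 -0.029 0 0 0;0 0.001 -0.023 -0.029 0 0 0;0 0.001 -0.023 -0.029 0 0 0;0 0.001 -0.023 -0.029 0 0 0;0 0.001 -0.023 -0.029 0 0 0;0 0.001 -0.023 -0.029 0 0 0;0 0.001 -0.023 -0.029 0 0 0"}}

```text
time_s: 1.77
tool_pos: [0.4529, -0.1373, 0.2023]
orientation: [-0.442, 0.554, 0.442, 0.55]
force: [0.6, -0.3, 0.9]
grip_width: 0.0856
```

>>> {"op": "send_rows", "data": {"commands": "0 0 0 0 0.117 0 0;0 0 0 0 0.117 0 0;0 0 0 0 0.117 0 0;0 0 0 0 0.117 0 0;0 0 0 0 0.117 0 0;0 0 0 0 0.117 0 0;0 0 0 0 0.117 0 0;0 0 0 0 0.117 0 0;0 0 0 0 0.117 0 0;0 0 0 0 0.117 0 0"}}

```text
time_s: 2.6
tool_pos: [0.4517, -0.1449, 0.1962]
orientation: [-0.041, 0.711, 0.041, 0.701]
force: [-0.3, 0.3, -0.5]
grip_width: 0.0853
```

>>> {"op": "send_rows", "data": {"commands": "0 0 0 0 0.117 0 0;0 0 0 0 0.117 0 0;0 0 0 0 0.117 0 0;0 0 0 0 0.117 0 0;0 0 0 0 0.117 0 0;0 0 0 0 0.117 0 0;0 0 0 0 0.117 0 0;0 0 0 0 0.117 0 0;0 0 0 0 0.117 0 0;0 0 0 0 0.117 0 0"}}

```text
time_s: 3.43
tool_pos: [0.4484, -0.1428, 0.1914]
orientation: [0.371, 0.608, -0.377, 0.592]
force: [0.5, 0.2, 0.2]
grip_width: 0.0854
```

```bash
python3 - <<'E'
from h import *
plan((.475,-.176,.20),-57)
f=grab_frame("wrist"); np.savez("w1.npz",**f); cv2.imwrite("pics/w1.png",f["pixels"])
print(np.linalg.inv(f["world_to_cam"]).round(3).tolist())
E
```

```text
t 3.4333 tcp [ 0.4484 -0.1428  0.1914] yaw -63.9 F [0.5 0.2 0.2] w 0.0854 q [-0.56 -0.06  1.91 -0.01  1.32  0.56]
shift tool [-0.0094  0.0092  0.0414] rotvec [-0.1204 -0.0159  0.0172]
[[0.44, 0.858, 0.264, 0.513], [-0.898, 0.426, 0.113, -0.113], [-0.016, -0.287, 0.958, 0.332], [0.0, 0.0, 0.0, 1.0]]
```

View pics/w1.png

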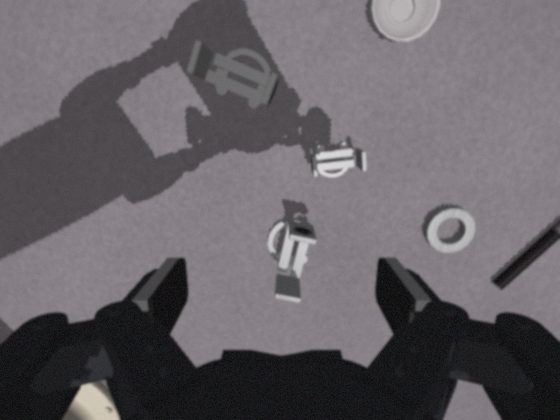

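The wrist view shows the small ring at about (337,160), with tabs at (316,160) and (364,160).

```bash
cat >> h.py <<'E'
def tabs(f,c,rad=.04,zlo=.03,zhi=.06):
    P=cloud(f).reshape(-1,3)
    Q=P[(np.hypot(P[:,0]-c[0],P[:,1]-c[1])<rad)&(P[:,2]>zlo)&(P[:,2]<zhi)]
    _,l,cc=cv2.kmeans(Q[:,:2].astype(np.float32),2,None,(3,50,1e-6),5,2)
    l=l.ravel(); out=[]
    for i in (0,1):
        q=Q[l==i]; top=q[q[:,2]>np.percentile(q[:,2],95)-.004]
        r=cv2.minAreaRect((top[:,:2]*1000).astype(np.float32)); out.append(np.array(r[0])/1000)
        print("tab",len(q),len(top),"c",np.round(r[0],1),"size",np.round(r[1],1),round(r[2],1),"z",np.percentile(q[:,2],95).round(4))
    r=cv2.minAreaRect((Q[:,:2]*1000).astype(np.float32)); print("rect",np.round(r[0],1),np.round(r[1],1),round(r[2],1))
    d=out[1]-out[0]; print("mid",(out[0]+out[1])/2,"sep",np.hypot(*d),"dir",np.degrees(np.arctan2(d[1],d[0])))
E
python3 - <<'E'
from h import *
f=dict(np.load("w1.npz")); tabs(f,(.496,-.176)); tabs(dict(np.load("scene.npz")),(.496,-.176));tabs(dict(np.load("side.npz")),(.496,-.176))
plan((.496,-.176,.11),-57)
E
```

```text
tab 181 103 c [ 507.9 -193.2] size [17.8  4.1] 33.0 z 0.0501
tab 124 92 c [ 484.  -156.1] size [17.1  4.3] 29.2 z 0.0504
rect [ 495.9 -174.3] [17.8 48.9] 32.3
mid [ 0.49594157 -0.17464713] sep 0.04414421105234942 dir 122.72485227972373
tab 27 10 c [ 485.4 -155.4] size [19.  3.] 28.1 z 0.0486
tab 27 10 c [ 508.  -192.8] size [18.8  2.7] 28.5 z 0.0494
rect [ 496.9 -174.1] [20.7 49. ] 33.3
mid [ 0.49671033 -0.17410036] sep 0.043742553931940695 dir -58.818369902531046
tab 38 13 c [ 483.2 -159.6] size [16.   5.2] 35.5 z 0.0493
tab 39 13 c [ 507.8 -196.6] size [17.9  6.3] 39.1 z 0.0495
rect [ 495.2 -178.4] [19.2 50.4] 33.5
mid [ 0.49548418 -0.17811473] sep 0.04443478862105361 dir -56.342095585898285
t 3.4833 tcp [ 0.4483 -0.1427  0.1913] yaw -64.21 F [-0.5  0.4 -0.2] w 0.0853 q [-0.56 -0.06  1.91 -0.01  1.32  0.56]
shift tool [0.08   0.03   0.0519] rotvec [-0.1258 -0.0161  0.0174]
```

Tab midpoint is (0.496, -0.1746) with the ring's y axis at -57.3°.

>>> {"op": "send_rows", "data": {"commands": "0 0 0.015 0.026 -0.06 -0.008 0.009;0 0.01 0.015 0.025 -0.06 -0.008 0.009;0 0.03 0 0 0 0 0;0 0.03 0 0 0 0 0;0 0 0 0 0 0 0;0 0 0 0 0 0 0"}}

```text
time_s: 3.98
tool_pos: [0.5002, -0.175, 0.1178]
orientation: [0.333, 0.623, -0.332, 0.625]
force: [0.3, 0.5, 1.4]
grip_width: 0.0854
```

```bash
python3 -c "
from h import *
plan((.496,-.1746,.024),-57.3)"
```

```text
t 3.9833 tcp [ 0.5002 -0.175   0.1178] yaw -56.15 F [0.3 0.5 1.4] w 0.0854 q [-0.57  0.16  1.83  0.    1.15  0.41]
shift tool [ 0.0938 -0.0034 -0.0028] rotvec [ 0.0201  0.0012 -0.0015]
```

>>> {"op": "send_rows", "data": {"commands": "0 0.02 -0.003 -0.003 0.02 0.001 -0.001;0 0.02 0 0 0 0 0;0 0 0 0 0 0 0;0 0 0 0 0 0 0"}}

```text
time_s: 4.32
tool_pos: [0.4982, -0.1753, 0.0827]
orientation: [0.338, 0.619, -0.338, 0.623]
force: [0.9, 1.2, 0.6]
grip_width: 0.0855
```

```bash
python3 -c "
from h import *
f=grab_frame('wrist'); cv2.imwrite('pics/w2.png',f['pixels'])
try: tabs(f,(.496,-.1746))
except Exception as e: print(e)
plan((.496,-.1746,.024),-57.3)"
```

```text
tab 332 208 c [ 483.8 -156.3] size [17.7  4.4] 32.7 z 0.0503
tab 324 203 c [ 507.7 -193.3] size [18.7  3.8] 35.0 z 0.0504
rect [ 496.2 -175. ] [18.7 49.6] 32.3
mid [ 0.4957626  -0.17482432] sep 0.04400697427688412 dir -57.18072916172074
t 4.3667 tcp [ 0.4982 -0.1753  0.0829] yaw -57.05 F [-0.   0.7  0.2] w 0.0854 q [-0.57  0.2   1.86  0.    1.07  0.43]
shift tool [ 0.0588 -0.0016 -0.0021] rotvec [ 0.0043  0.0057 -0.003 ]
```

View pics/w2.png

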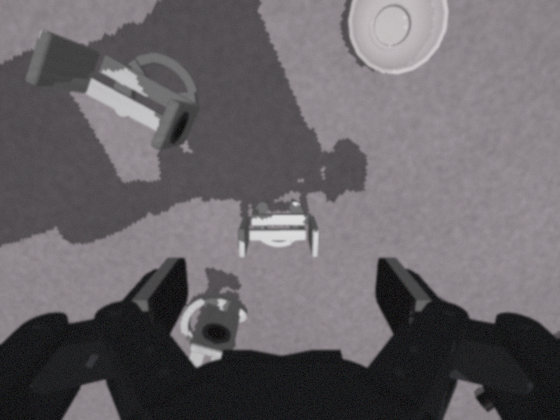

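The tabs lie evenly between the pads at (243,240) and (314,240), and the larger ring is clear to one side. Descending now.

>>> {"op": "send_rows", "data": {"commands": "0 0.018 -0.002 -0.002 0.004 0.005 -0.003;0 0.018 0 0 0 0 0;0 0.018 0 0 0 0 0;0 0 0 0 0 0 0;0 0 0 0 0 0 0"}}

```text
time_s: 4.78
tool_pos: [0.5026, -0.1788, 0.0387]
orientation: [0.337, 0.615, -0.339, 0.627]
force: [-0.5, -0.5, 1.0]
grip_width: 0.0854
```

```bash
python3 -c "
from h import *
plan((.496,-.1747,.0245),-57.2)"
```

```text
t 4.7833 tcp [ 0.5026 -0.1788  0.0387] yaw -57.12 F [-0.5 -0.5  1. ] w 0.0854 q [-0.57  0.28  1.87 -0.    0.97  0.43]
shift tool [ 0.0141 -0.0034 -0.0073] rotvec [ 0.0015  0.0164 -0.0072]
```

>>> {"op": "send_rows", "data": {"commands": "0 0 -0.003 -0.007 0.001 0.016 -0.007;0 0 0 0 0 0 0;0 0 0 0 0 0 0"}}

```text
time_s: 5.03
tool_pos: [0.4982, -0.1756, 0.0434]
orientation: [0.338, 0.619, -0.338, 0.623]
force: [-0.2, 0.5, 0.7]
grip_width: 0.0854
```

```bash
python3 -c "
from h import *
plan((.496,-.1747,.0245),-57.2)"
```

```text
t 5.0333 tcp [ 0.4982 -0.1756  0.0434] yaw -57.14 F [-0.2  0.5  0.7] w 0.0854 q [-0.57  0.27  1.87  0.    0.99  0.43]
shift tool [ 0.0189 -0.0014 -0.0021] rotvec [ 0.0011  0.0045 -0.0021]
```

>>> {"op": "send_rows", "data": {"commands": "0 0.007 -0.002 -0.003 0.001 0.006 -0.003;0 0.007 0 -0.001 0 0.002 -0.001;0 0.005 0 -0.001 0 0.002 -0.001;0 0 0 0 0 0 0"}}

```text
time_s: 5.37
tool_pos: [0.495, -0.1731, 0.0252]
orientation: [0.338, 0.622, -0.338, 0.62]
force: [-0.1, 1.0, 0.1]
grip_width: 0.085
```

```bash
python3 -c "
from h import *
plan((.496,-.1747,.0245),-57.2)"
```

```text
t 5.3667 tcp [ 0.495  -0.1731  0.0252] yaw -57.19 F [-0.1  1.   0.1] w 0.085 q [-0.57  0.3   1.88 -0.    0.96  0.43]
shift tool [0.0007 0.     0.0019] rotvec [ 0.0002 -0.0022  0.0014]
```

>>> {"op": "send_rows", "data": {"commands": "0 0 0 0.002 0 -0.002 0.001;0.4 0 0 0 0 0 0;1 0 0 0 0 0 0;1 0 0 0 0 0 0;1 0 0 0 0 0 0;1 0 0 0 0 0 0;1 0 0 0 0 0 0"}}

```text
time_s: 5.95
tool_pos: [0.4969, -0.1742, 0.0277]
orientation: [0.339, 0.622, -0.338, 0.62]
force: [-0.3, -0.2, -1.3]
grip_width: 0.0348
```

```bash
python3 -c "
from h import *
plan((.496,-.1747,.0245),-57.2)"
```

```text
t 5.95 tcp [ 0.4969 -0.1742  0.0277] yaw -57.19 F [-0.3 -0.2 -1.3] w 0.0348 q [-0.57  0.3   1.88  0.    0.97  0.43]
shift tool [ 0.0032 -0.001  -0.0001] rotvec [ 0.0001 -0.0025 -0.0003]
```

>>> {"op": "send_rows", "data": {"commands": "1 -0.005 0 0 0 0 0;1 -0.015 0 0 0 0 0;1 -0.025 0 0 0 0 0;1 -0.03 0 0 0 0 0;1 -0.03 0 0 0 0 0;1 -0.03 0 0 0 0 0;1 -0.02 0 0 0 0 0;1 0 0 0 0 0 0"}}

```text
time_s: 6.62
tool_pos: [0.4943, -0.1733, 0.1878]
orientation: [0.339, 0.624, -0.338, 0.617]
force: [0.6, -0.4, 0.1]
grip_width: 0.0349
```

```bash
python3 -c "
from h import *
plan((.62,.192,.2),-57.2)
for n in ('wrist','side'):
    f=grab_frame(n); np.savez(n+'3.npz',**f)
    im=f['pixels']
    if n=='side':
        s=robot.state()['tool_pos']; p=f['world_to_cam']@np.r_[s,1]; fl=210/np.tan(np.radians(f['vertical_fov'])/2); u=int(f['cx']+fl*p[0]/-p[2]); v=int(f['cy']-fl*p[1]/-p[2]); im=cv2.resize(im[v-60:v+60,u-80:u+80],(480,360),interpolation=2)
    else: im=cv2.resize(im[150:330,170:410],(480,360))
    cv2.imwrite(f'pics/{n}3.png',im); a=im if n=='wrist' else a
cv2.imwrite('pics/c3.png',np.vstack([a,im])[:600] if 0 else cv2.resize(np.hstack([a,im]),(800,300)))
"
```

```text
t 6.6167 tcp [ 0.4943 -0.1733  0.1878] yaw -57.21 F [ 0.6 -0.4  0.1] w 0.0349 q [-0.57  0.07  1.78  0.    1.3   0.43]
shift tool [-0.011   0.3035 -0.2391] rotvec [-0.0002 -0.0094  0.0033]
```

View pics/c3.png

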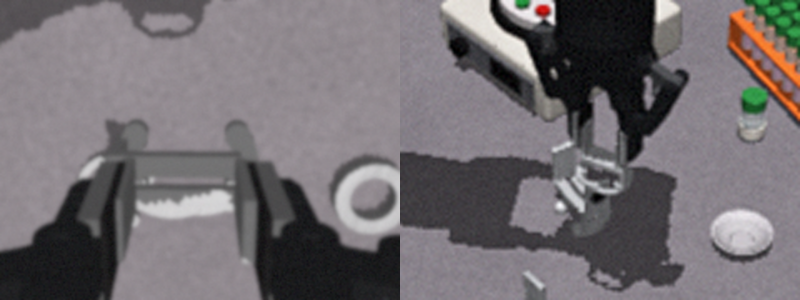

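```bash
python3 - <<'E'
from h import *
s=robot.state(); M=R.from_quat(s["orientation"]).as_matrix()
for n in("wrist3","side3"):
    f=dict(np.load(n+".npz")); P=cloud(f); V=np.mgrid[0:420,0:560]
    T=(P-s["tool_pos"])@M; br=f["pixels"].max(-1)
    m=(np.abs(T[...,1])<.03)&(np.abs(T[...,2])<.03)&(T[...,0]<.05)&(T[...,0]>-.035)
    print(n,m.sum())
    for lo in np.arange(-.035,.045,.005):
        k=m&(T[...,0]>=lo)&(T[...,0]<lo+.005)
        if k.sum()>4:
            q=T[k]*1000; print("x",round(lo*1000),k.sum(),"y",np.percentile(q[:,1],[2,50,98]).round(1),"z",np.percentile(q[:,2],[2,50,98]).round(1),"br",np.median(br[k]))
    x=T[...,0][m&(np.abs(T[...,2])<.014)]; print(np.percentile(x,[90,95,99,100]))
E
```

```text
wrist3 5655
x -35 483 y [-8.1  8.9 12.9] z [-28.6 -15.7  29.1] br 41.0
x -30 919 y [-7.7  5.8 12.8] z [-27.8  16.4  28.7] br 89.0
x -25 436 y [-5.5  9.7 12.9] z [-28.7 -13.9  29.3] br 72.0
x -20 369 y [-4.4  9.6 13. ] z [-28.4 -13.8  29.3] br 72.0
x -15 325 y [-5.9  9.8 12.9] z [-27.2 -13.6  28.8] br 76.0
x -10 152 y [-6.2  9.4 12.8] z [-20.2 -13.4  24.5] br 79.0
x -5 129 y [-6.7  6.7 10. ] z [-15.9   1.7  19.6] br 87.0
x 0 1896 y [-7.8  3.4 10.1] z [-17.8   1.2  16.4] br 115.0
x 5 126 y [-1.6  9.5 10.1] z [-21.3  -5.3  15.1] br 113.0
x 10 26 y [7.8 9.7 9.9] z [-21.3 -19.3 -17.5] br 83.0
x 15 727 y [-19.1   8.2  14.8] z [-19.1   4.1  24.9] br 116.0
x 20 67 y [-19.5  12.9  15.1] z [-21.  -10.8  22.1] br 119.0
[0.01711879 0.0180679  0.02022772 0.02282809]
side3 439
x -35 23 y [-12.3  -6.4   9.9] z [-26.7 -15.   29.1] br 39.0
x -30 37 y [-11.6  -6.9   9.8] z [-28.1 -15.2  29.2] br 49.0
x -25 40 y [-11.7  -7.4   8.6] z [-27.8 -13.6  29.4] br 71.0
x -20 27 y [-11.8  -9.    6.1] z [-26.2 -13.1  28. ] br 78.0
x -15 34 y [-12.5  -7.8   9.1] z [-22.6 -13.1  28.5] br 78.5
x -10 31 y [-11.3  -8.    5.8] z [-27.1 -12.7  28.7] br 88.0
x -5 16 y [-10.3  -6.9   5.1] z [-16.1 -12.4  25.3] br 92.5
x 0 64 y [-10.4  -5.3   6.9] z [-14.8   1.4  24.7] br 130.0
x 5 55 y [-10.5  -4.7   8.8] z [-12.4  -0.   25.8] br 110.0
x 10 13 y [-10.6  -6.9  -1.9] z [ 3.3 24.8 27.4] br 94.0
x 15 21 y [-18.2  -8.2   9.2] z [-19.4  22.8  26.9] br 114.0
x 20 73 y [-21.3 -13.2  11.5] z [-18.5   5.4  26.6] br 147.0
x 25 5 y [-20.9 -19.2  -6.5] z [-11.7   8.6  22.6] br 94.0
[0.02273841 0.02359992 0.02545106 0.0266113 ]
```

The ring hangs evenly between the pads, with its underside about 24.5 mm below the TCP. Next I'll move toward the machine, stopping about 60 mm short so the wrist camera sees the spindle.

```bash
python3 - <<'E'
from h import *
plan((.57,.16,.195),-57.2)
s=robot.state(); M=R.from_quat(s["orientation"]).as_matrix()
f=dict(np.load("wrist3.npz")); T=((cloud(f)-s["tool_pos"])@M).reshape(-1,3)*1000; br=f["pixels"].max(-1).ravel()
k=(T[:,0]>-24)&(T[:,0]<-3)&(abs(T[:,1])<12.)
for sg in(-1,1):
    q=T[k&(T[:,2]*sg>8)&(T[:,2]*sg<20)]; print(sg,len(q),np.percentile(q[:,2],[5,25,50,75,95]).round(1),np.percentile(q[:,1],[2,98]))
k=(T[:,0]>12)&(T[:,0]<28)&(abs(T[:,1])<25)&(abs(T[:,2])<30); q=T[k]
print(np.histogram(q[:,0],8)); 
q=q[abs(q[:,2])<12]; print(np.histogram(q[:,1],20))
k=(T[:,0]>-2)&(T[:,0]<8)&(abs(T[:,1])<25)&(abs(T[:,2])<12); q=T[k];print(np.histogram(q[:,1],10),np.percentile(q[:,0],[5,25,50,75,95]))
E
```

```text
t 6.7167 tcp [ 0.4925 -0.1722  0.1836] yaw -57.22 F [ 0.5  1.1 -1.4] w 0.0353 q [-0.57  0.07  1.79  0.    1.3   0.43]
shift tool [-0.0093  0.245  -0.2374] rotvec [-0.0003 -0.0149  0.0059]
-1 328 [-15.7 -14.5 -13.9 -13.7 -13.4] [-6.57204006 11.84219863]
1 291 [16.  16.2 16.7 18.3 19.4] [-6.26195891 11.55196867]
(array([ 10,   6, 142, 431, 141,  52,  22,   4]), array([12.22220969, 13.70920052, 15.19619134, 16.68318217, 18.170173  ,
       19.65716382, 21.14415465, 22.63114548, 24.1181363 ]))
(array([57, 81, 12,  0,  0,  0,  0,  4,  7,  0,  0,  0,  0,  0,  0,  0,  2,
        8, 10, 12]), array([-19.99227087, -18.30319615, -16.61412143, -14.92504672,
       -13.235972  , -11.54689728,  -9.85782257,  -8.16874785,
        -6.47967314,  -4.79059842,  -3.1015237 ,  -1.41244899,
         0.27662573,   1.96570045,   3.65477516,   5.34384988,
         7.0329246 ,   8.72199931,  10.41107403,  12.10014874,
        13.78922346]))
(array([123, 157, 155, 283,  26,  10, 152, 159, 174, 286]), array([-8.44545753, -6.56066273, -4.67586793, -2.79107313, -0.90627833,
        0.97851647,  2.86331127,  4.74810607,  6.63290087,  8.51769567,
       10.40249047])) [0.48909828 1.12823526 1.58887101 2.21282581 5.06164073]
```

>>> {"op": "send_rows", "data": {"commands": "1 -0.002 0.02 -0.02 0 0 0;1 -0.002 0.024 -0.024 0 0 0;1 -0.001 0.024 -0.024 0 0 0;1 -0.001 0.024 -0.024 0 0 0;1 -0.001 0.024 -0.024 0 0 0;1 -0.001 0.024 -0.024 0 0 0;1 -0.001 0.024 -0.024 0 0 0;1 -0.001 0.024 -0.024 0 0 0;1 -0.001 0.022 -0.021 0 0 0;1 -0.001 0.015 -0.014 0 0 0"}}

```text
time_s: 7.55
tool_pos: [0.5507, 0.1479, 0.1728]
orientation: [0.338, 0.637, -0.346, 0.6]
force: [-0.0, 0.3, -0.7]
grip_width: 0.035
```

>>> {"op": "send_rows", "data": {"commands": "1 0 0 0 0 0 0;1 0 0 0 0 0 0;1 0 0 0 0 0 0"}}

```text
time_s: 7.8
tool_pos: [0.5468, 0.1519, 0.1656]
orientation: [0.334, 0.642, -0.346, 0.597]
force: [-0.6, -0.6, -0.8]
grip_width: 0.0356
```

```bash
python3 -c "
from h import *
plan((.57,.16,.195),-57.2)"
```

```text
t 7.8 tcp [0.5468 0.1519 0.1656] yaw -57.57 F [-0.6 -0.6 -0.8] w 0.0356 q [0.05 0.24 1.64 0.02 1.33 1.05]
shift tool [-0.0307  0.0226  0.0042] rotvec [-0.0053 -0.0468  0.0453]
```

>>> {"op": "send_rows", "data": {"commands": "1 -0.018 0.01 0.002 -0.003 -0.03 0.03;1 -0.016 0.008 0.002 -0.002 -0.022 0.022;1 0 0 0 0 0 0;1 0 0 0 0 0 0"}}

```text
time_s: 8.13
tool_pos: [0.5664, 0.1547, 0.2002]
orientation: [0.341, 0.616, -0.339, 0.624]
force: [0.0, -1.1, -0.5]
grip_width: 0.0349
```

```bash
python3 -c "
from h import *
plan((.57,.16,.195),-57.2)"
```

```text
t 8.1333 tcp [0.5664 0.1547 0.2002] yaw -57.47 F [ 0.  -1.1 -0.5] w 0.0349 q [ 0.06  0.21  1.61 -0.    1.32  1.07]
shift tool [ 0.0053  0.0059 -0.0025] rotvec [-0.0046  0.0097 -0.0085]
```

Tilt is nearly gone, so I'll correct the rest and measure.

>>> {"op": "send_rows", "data": {"commands": "1 0.002 0 0 -0.004 0.009 -0.008;1 0 0 0 0 0 0;1 0 0 0 0 0 0;1 0 0 0 0 0 0"}}

```text
time_s: 8.47
tool_pos: [0.5673, 0.1534, 0.1998]
orientation: [0.34, 0.62, -0.339, 0.621]
force: [0.4, -0.2, -1.2]
grip_width: 0.0348
```

```bash
cat >> h.py <<'E'
def look(name):
    s=robot.state(); f=grab_frame("wrist"); np.savez(name+".npz",**f)
    M=R.from_quat(s["orientation"]).as_matrix(); P=cloud(f)
    return s,f,P,(P-s["tool_pos"])@M*1000
E
python3 - <<'E'
from h import *
plan((.57,.16,.195),-57.2)
s,f,P,T=look("w4"); cv2.imwrite("pics/w4.png",f["pixels"])
plan((.57,.16,.195),-57.2)
Q=P.reshape(-1,3); Q=Q[(np.hypot(Q[:,0]-.621,Q[:,1]-.192)<.03)&(Q[:,2]>.09)]
print(np.histogram(Q[:,2]*1000,30))
E
```

```text
t 8.4667 tcp [0.5673 0.1534 0.1998] yaw -57.32 F [ 0.4 -0.2 -1.2] w 0.0348 q [ 0.06  0.21  1.6  -0.    1.33  1.06]
shift tool [ 0.0048  0.0058 -0.0041] rotvec [-0.0021  0.0015 -0.0023]
t 8.5167 tcp [0.5673 0.1534 0.1998] yaw -57.32 F [-0.1 -0.3  0.4] w 0.0353 q [ 0.06  0.21  1.6  -0.    1.33  1.06]
shift tool [ 0.0048  0.0059 -0.0041] rotvec [-0.0021  0.0015 -0.0022]
(array([  7,  56, 163, 457, 593, 490, 305, 114,  22,   1,   0,   0,   0,
         1,   0,   5,  13,  36,  48,  77,  79,  99, 145, 190, 235, 186,
       115,  37,   7,   3]), array([103.49538461, 103.96830545, 104.44122629, 104.91414713,
       105.38706797, 105.85998882, 106.33290966, 106.8058305 ,
       107.27875134, 107.75167218, 108.22459303, 108.69751387,
       109.17043471, 109.64335555, 110.11627639, 110.58919724,
       111.06211808, 111.53503892, 112.00795976, 112.4808806 ,
       112.95380145, 113.42672229, 113.89964313, 114.37256397,
       114.84548481, 115.31840566, 115.7913265 , 116.26424734,
       116.73716818, 117.21008902, 117.68300987]))
```

View pics/w4.png

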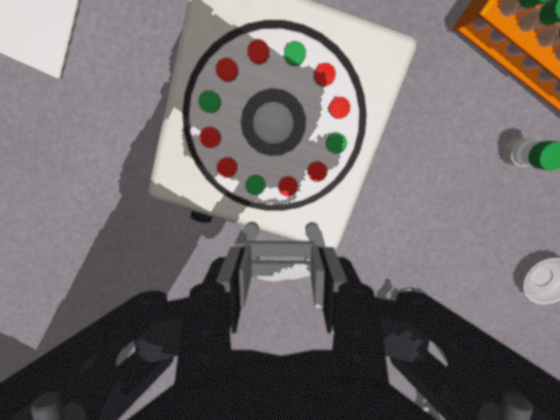

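The spindle tip is at (274,123) inside the dark washer, with the ring at (280,260). Heights are washer top 105.6 mm and tip about 115.2 mm.

```bash
cat > m.py <<'E'
from h import *
def measure(f,s,c=(.621,.192)):
    M=R.from_quat(s["orientation"]).as_matrix(); P=cloud(f); T=(P-s["tool_pos"])@M*1000
    rr=np.hypot(P[...,0]-c[0],P[...,1]-c[1])
    for nm,lo,hi,rad in(("washer",.1025,.108,.028),("land",.1095,.12,.02),("tip",.1142,.12,.02)):
        m=((P[...,2]>lo)&(P[...,2]<hi)&(rr<rad)).astype(np.uint8)
        ct=max(cv2.findContours(m,cv2.RETR_EXTERNAL,2)[0],key=cv2.contourArea)[:,0]
        q=P[ct[:,1],ct[:,0],:2]*1000
        A=np.c_[2*q,np.ones(len(q))]; x=np.linalg.lstsq(A,(q**2).sum(1),rcond=None)[0]; r=np.sqrt(x[2]+x[0]**2+x[1]**2)
        t=(np.r_[x[:2]/1000,(lo+hi)/2]-s["tool_pos"])@M*1000
        print(nm,"fit",x[:2].round(1),"r",r.round(1),"res",np.std(np.hypot(*(q-x[:2]).T)-r).round(2),"n",len(q),"median z",np.median(P[...,2][m>0]).round(4),"in tool",t.round(1))
    T=T.reshape(-1,3); k=(T[:,0]>-20)&(T[:,0]<0)&(abs(T[:,1])<12)
    v=[np.median(T[k&(T[:,2]*g>10)&(T[:,2]*g<19)][:,2]) for g in(-1,1)]; print("tab inner z",np.round(v,1),"mid",np.mean(v).round(2))
    q=T[(T[:,0]>1)&(T[:,0]<10)&(abs(T[:,1])<25)&(abs(T[:,2])<11)]; print("bars y",np.percentile(q[:,1],[1,99]).round(1),"x",np.median(q[:,0]).round(1))
    q=T[(T[:,0]>15)&(T[:,0]<27)&(abs(T[:,1])<25)&(abs(T[:,2])<25)]; print("ring x",np.percentile(q[:,0],[25,50,75]).round(1),"y",np.percentile(q[:,1],[1,99]).round(1),"z",np.percentile(q[:,2],[1,99]).round(1))
E
python3 -c "
from m import *
measure(dict(np.load('w4.npz')),robot.state())
f=dict(np.load('w4.npz'));s=robot.state();M=R.from_quat(s['orientation']).as_matrix();T=((cloud(f)-s['tool_pos'])@M*1000).reshape(-1,3)
# ring outer y edge on camera-far side, near z=0, and top of tabs y extents
q=T[(T[:,0]>15)&(T[:,0]<27)&(abs(T[:,2])<6)&(abs(T[:,1])<25)];print(np.histogram(q[:,1],15))
q=T[(T[:,0]>-30)&(T[:,0]<-18)&(abs(T[:,2])<19)&(abs(T[:,1])<16)];print(np.histogram(q[:,1],15),np.percentile(q[:,0],[1,5,50]))
"
```

```text
washer fit [620.6 194.4] r 23.4 res 0.28 n 98 median z 0.1057 in tool [94.6 66.8 -5.9]
land fit [620.5 194.4] r 13.6 res 0.22 n 56 median z 0.1147 in tool [85.1 66.8 -5.8]
tip fit [620.5 194.4] r 11.3 res 0.63 n 104 median z 0.1152 in tool [82.8 66.8 -5.9]
tab inner z [-15.6  15.3] mid -0.15
bars y [-8.8  9.3] x 5.7
ring x [21.  21.6 22.3] y [-20.3  14. ] z [-22.8  23.1]
(array([ 3,  1,  5,  6,  5,  7,  5,  8,  6,  4, 13,  9,  4,  6,  2]), array([-20.70528067, -20.48092266, -20.25656465, -20.03220664,
       -19.80784862, -19.58349061, -19.3591326 , -19.13477459,
       -18.91041658, -18.68605857, -18.46170055, -18.23734254,
       -18.01298453, -17.78862652, -17.56426851, -17.33991049]))
(array([ 25,  57,  51,  61,  67,  64,  67,  67,  66,  73,  67,  65, 125,
        26, 104]), array([-10.1321883 ,  -8.63105481,  -7.12992132,  -5.62878784,
        -4.12765435,  -2.62652086,  -1.12538737,   0.37574611,
         1.8768796 ,   3.37801309,   4.87914657,   6.38028006,
         7.88141355,   9.38254704,  10.88368052,  12.38481401])) [-29.7213689  -29.01937014 -23.61013278]
```

>>> {"op": "send_rows", "data": {"commands": "1 0 0.016 -0.001 0 0 0;1 0 0.018 -0.002 0 0 0;1 0 0.018 -0.002 0 0 0;1 0 0.01 -0.001 0 0 0;1 0 0 0 0 0 0;1 0 0 0 0 0 0"}}

```text
time_s: 9.02
tool_pos: [0.6163, 0.1926, 0.1969]
orientation: [0.339, 0.621, -0.34, 0.62]
force: [-0.6, -0.1, -1.3]
grip_width: 0.0351
```

```bash
python3 -c "
from h import *
plan((.6205,.1942,.160),-57.2)"
```

```text
t 9.0167 tcp [0.6163 0.1926 0.1969] yaw -57.39 F [-0.6 -0.1 -1.3] w 0.0351 q [ 0.12  0.37  1.42 -0.    1.36  1.12]
shift tool [0.0369 0.0045 0.0009] rotvec [-0.0033 -0.0007  0.003 ]
```

>>> {"op": "send_rows", "data": {"commands": "1 0.01 0.004 0.001 -0.003 0 0.003;1 0.012 0 0 0 0 0;1 0.01 0 0 0 0 0;1 0 0 0 0 0 0;1 0 0 0 0 0 0"}}

```text
time_s: 9.43
tool_pos: [0.6179, 0.1923, 0.1597]
orientation: [0.338, 0.622, -0.34, 0.619]
force: [0.5, -1.3, -0.8]
grip_width: 0.0351
```

```bash
python3 -c "
from h import *
plan((.6205,.1942,.150),-57.2)
f=grab_frame('wrist');np.savez('w5.npz',**f)"
```

```text
t 9.4333 tcp [0.6179 0.1923 0.1597] yaw -57.26 F [ 0.5 -1.3 -0.8] w 0.0351 q [0.12 0.4  1.45 0.   1.3  1.11]
shift tool [ 0.0096  0.0032 -0.0001] rotvec [-0.001  -0.0022  0.0037]
```

>>> {"op": "send_rows", "data": {"commands": "1 0.006 0.004 0 0 -0.002 0.004;1 0 0 0 0 0 0;1 0 0 0 0 0 0;1 0 0 0 0 0 0"}}

```text
time_s: 9.82
tool_pos: [0.6215, 0.1945, 0.1534]
orientation: [0.339, 0.62, -0.339, 0.621]
force: [0.0, 0.1, -1.4]
grip_width: 0.0351
```

```bash
python3 -c "
from m import *
plan((.6205,.1942,.145),-57.2)
s,f,P,T=look('w6')
try: measure(f,s)
except Exception as e: print(e)
im=f['pixels']; cv2.imwrite('pics/w6.png',cv2.resize(im[170:320,180:380],(800,600),interpolation=2))"
```

```text
t 9.8167 tcp [0.6215 0.1945 0.1534] yaw -57.27 F [ 0.   0.1 -1.4] w 0.0351 q [0.12 0.41 1.44 0.   1.28 1.12]
shift tool [ 0.0084 -0.001  -0.0003] rotvec [-0.0012  0.0001 -0.0009]
washer fit [626.5 198.1] r 16.7 res 4.63 n 109 median z 0.1057 in tool [48.2  6.1 -0.3]
land fit [620.8 194.5] r 13.8 res 0.17 n 37 median z 0.1146 in tool [38.7 -0.6 -0.4]
tip fit [621.3 194.7] r 10.9 res 0.61 n 72 median z 0.1152 in tool [36.3 -0.1 -0.3]
tab inner z [-15.7  15.3] mid -0.17
bars y [-8.9  9.3] x 5.8
ring x [21.2 21.7 22.4] y [-20.4  14. ] z [-22.7  23.2]
```

View pics/w6.png

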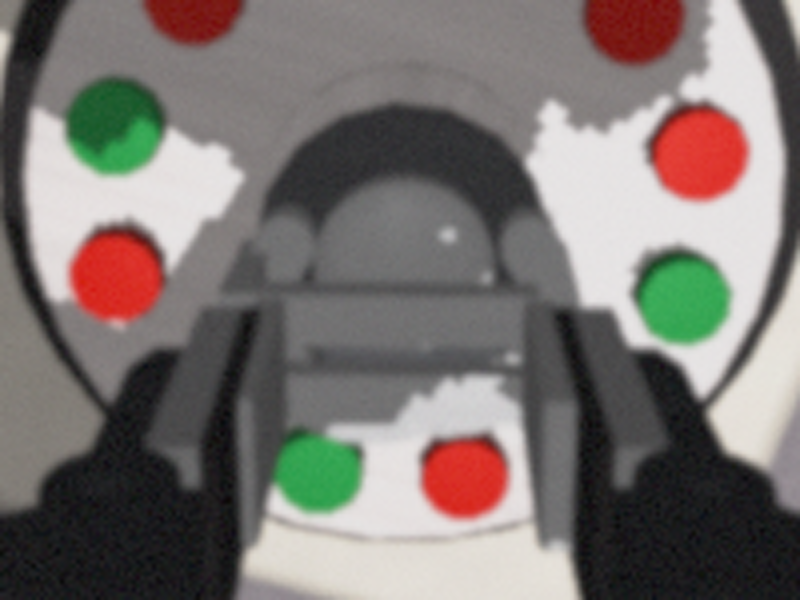

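The spindle sits centred between the tabs, and the land fit asks for a shift of about -0.8 mm in y and -0.2 mm in z. I'll descend in small steps.

>>> {"op": "send_rows", "data": {"commands": "1 0.004 -0.001 0 -0.001 0 -0.001;1 0.003 0 0 0 0 0;1 0.002 0 0 0 0 0;1 0 0 0 0 0 0"}}

```text
time_s: 10.2
tool_pos: [0.6213, 0.194, 0.1449]
orientation: [0.339, 0.62, -0.338, 0.622]
force: [-0.1, 0.2, -0.6]
grip_width: 0.0351
```

```bash
python3 -c "
from h import *
plan((.6206,.1942,.140),-57.2)"
```

```text
t 10.2 tcp [0.6213 0.194  0.1449] yaw -57.2 F [-0.1  0.2 -0.6] w 0.0351 q [ 0.12  0.42  1.45 -0.    1.27  1.12]
shift tool [ 0.0049 -0.0005 -0.0005] rotvec [-0.      0.0012 -0.002 ]
```

>>> {"op": "send_rows", "data": {"commands": "1 0.002 -0.001 -0.001 0 0.001 -0.002;1 0.002 0 0 0 0 0;1 0.001 0 0 0 0 0;1 0 0 0 0 0 0"}}

```text
time_s: 10.53
tool_pos: [0.6196, 0.1944, 0.1391]
orientation: [0.338, 0.621, -0.339, 0.621]
force: [-1.3, -0.0, -0.8]
grip_width: 0.0346
```

```bash
python3 -c "
from h import *
plan((.6206,.1942,.134),-57.2)"
```

```text
t 10.5333 tcp [0.6196 0.1944 0.1391] yaw -57.2 F [-1.3 -0.  -0.8] w 0.0346 q [ 0.12  0.43  1.46 -0.    1.26  1.12]
shift tool [0.0051 0.0007 0.0007] rotvec [-0.     -0.0001  0.0006]
```

>>> {"op": "send_rows", "data": {"commands": "1 0.001 0.0006 0.0006 0 0 0;1 0.001 0 0 0 0 0;1 0.001 0 0 0 0 0;1 0 0 0 0 0 0"}}

```text
time_s: 10.87
tool_pos: [0.6206, 0.1942, 0.1359]
orientation: [0.338, 0.621, -0.339, 0.621]
force: [-0.8, 0.7, -1.7]
grip_width: 0.0351
```

```bash
python3 -c "
from h import *
plan((.6206,.1942,.130),-57.2)"
```

```text
t 10.8667 tcp [0.6206 0.1942 0.1359] yaw -57.2 F [-0.8  0.7 -1.7] w 0.0351 q [ 0.12  0.43  1.46 -0.    1.25  1.12]
shift tool [ 0.0059 -0.     -0.0001] rotvec [-0.      0.      0.0004]
```

>>> {"op": "send_rows", "data": {"commands": "1 0.001 0 0 0 0 0;1 0.001 0 0 0 0 0;1 0.001 0 0 0 0 0;1 0 0 0 0 0 0"}}

```text
time_s: 11.2
tool_pos: [0.621, 0.1942, 0.1329]
orientation: [0.339, 0.621, -0.338, 0.621]
force: [-0.4, -0.3, -0.5]
grip_width: 0.035
```

```bash
python3 -c "
from h import *
plan((.6206,.1942,.130),-57.2)"
```

```text
t 11.2 tcp [0.621  0.1942 0.1329] yaw -57.2 F [-0.4 -0.3 -0.5] w 0.035 q [ 0.12  0.43  1.46 -0.    1.25  1.12]
shift tool [ 0.0029 -0.0003 -0.0002] rotvec [-0.      0.0004 -0.0003]
```

>>> {"op": "send_rows", "data": {"commands": "1 0.001 -0.0003 -0.0002 0 0 0;1 0.001 0 0 0 0 0;1 0 0 0 0 0 0"}}

```text
time_s: 11.45
tool_pos: [0.6211, 0.1942, 0.132]
orientation: [0.339, 0.62, -0.338, 0.621]
force: [-1.8, -1.2, 2.4]
grip_width: 0.035
```

>>> {"op": "send_rows", "data": {"commands": "1 0.001 0 0 0 0 0;1 0 0 0 0 0 0"}}

```text
time_s: 11.62
tool_pos: [0.6211, 0.1942, 0.1315]
orientation: [0.339, 0.62, -0.338, 0.621]
force: [-0.1, 0.3, 1.9]
grip_width: 0.0353
```

>>> {"op": "send_rows", "data": {"commands": "1 0.001 0 0 0 0 0;1 0 0 0 0 0 0"}}

```text
time_s: 11.78
tool_pos: [0.6212, 0.1943, 0.1309]
orientation: [0.339, 0.62, -0.338, 0.621]
force: [-0.8, -0.2, 2.1]
grip_width: 0.0354
```

The washer is in contact, with force up about 2.8 N at TCP z ≈ 0.132. I'll keep going gently to the stop.

>>> {"op": "send_rows", "data": {"commands": "1 0.001 0 0 0 0 0;1 0.001 0 0 0 0 0;1 0 0 0 0 0 0"}}

```text
time_s: 12.03
tool_pos: [0.6212, 0.1943, 0.1292]
orientation: [0.339, 0.62, -0.338, 0.622]
force: [-2.3, -1.4, 3.4]
grip_width: 0.0354
```

>>> {"op": "send_rows", "data": {"commands": "1 0.001 -0.0003 0 0 0 0;1 0.001 0 0 0 0 0;1 0 0 0 0 0 0"}}

```text
time_s: 12.28
tool_pos: [0.6213, 0.1943, 0.1283]
orientation: [0.339, 0.62, -0.338, 0.622]
force: [-2.3, 0.2, 4.2]
grip_width: 0.0349
```

>>> {"op": "send_rows", "data": {"commands": "1 0.001 0 0 0 0 0;1 0 0 0 0 0 0"}}

```text
time_s: 12.45
tool_pos: [0.6213, 0.1943, 0.1283]
orientation: [0.339, 0.62, -0.338, 0.622]
force: [-1.3, -1.1, 3.8]
grip_width: 0.0353
```

>>> {"op": "send_rows", "data": {"commands": "1 0.001 0 0 0 0 0;1 0.001 0 0 0 0 0"}}

```text
time_s: 12.62
tool_pos: [0.6215, 0.1944, 0.1281]
orientation: [0.339, 0.62, -0.338, 0.622]
force: [-5.3, -1.8, 10.7]
grip_width: 0.0351
```

>>> {"op": "send_rows", "data": {"commands": "1 0.001 0 0 0 0 0;1 0.001 0 0 0 0 0"}}

```text
time_s: 12.78
tool_pos: [0.6215, 0.1944, 0.128]
orientation: [0.339, 0.62, -0.338, 0.622]
force: [-4.1, -0.7, 8.7]
grip_width: 0.0354
```

>>> {"op": "send_rows", "data": {"commands": "1 0.002 0 0 0 0 0"}}

```text
time_s: 12.87
tool_pos: [0.6216, 0.1944, 0.1279]
orientation: [0.339, 0.62, -0.338, 0.622]
force: [-7.3, -2.0, 17.3]
grip_width: 0.0354
```

The stop is reached: z holds at 0.128 while the force rises to 17 N, matching the predicted 0.1278. I'll open the jaws while keeping a light downward hold.

>>> {"op": "send_rows", "data": {"commands": "0.2 0.001 -0.0003 0 0 0 0;0.2 0.001 0 0 0 0 0;0.2 0.0005 0 0 0 0 0;0.2 0 0 0 0 0 0"}}

```text
time_s: 13.2
tool_pos: [0.6217, 0.1946, 0.1244]
orientation: [0.339, 0.62, -0.337, 0.622]
force: [0.3, 1.2, -0.0]
grip_width: 0.0682
```

```bash
python3 -c "
from h import *
plan((.6206,.1942,.2),-57.2)
s,f,P,T=look('w7'); tabs(f,(.6205,.1944),.04,.13,.17)
a=f['pixels'][170:320,180:380]; g=grab_frame('side'); np.savez('s7.npz',**g); b=g['pixels'][80:170,190:310]
cv2.imwrite('pics/c7.png',np.hstack([cv2.resize(a,(400,300)),cv2.resize(b,(400,300))]))"
```

```text
t 13.2 tcp [0.6217 0.1946 0.1244] yaw -57.15 F [ 0.3  1.2 -0. ] w 0.0682 q [ 0.12  0.44  1.47 -0.    1.23  1.12]
shift tool [-0.0756 -0.0008 -0.0001] rotvec [ 0.0009  0.0022 -0.0045]
tab 2535 362 c [644.8 166.6] size [15.7  4.7] 32.7 z 0.1688
tab 2661 391 c [606.1 227.5] size [14.9  4.8] 33.6 z 0.1688
rect [622.4 195.2] [22.9 77. ] 32.8
mid [0.62547525 0.19708474] sep 0.07217937200028252 dir 122.44530261920795
```

View pics/c7.png

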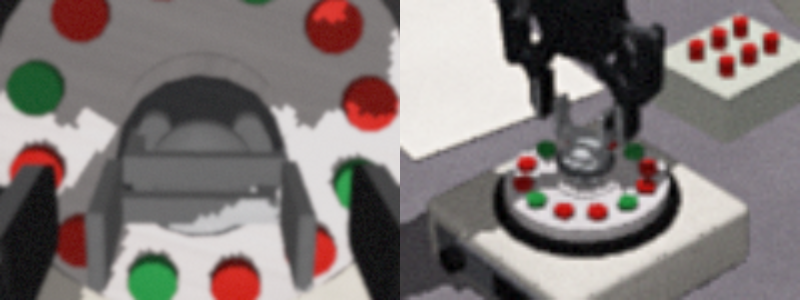

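The ring is released on the spindle and the pads are clear of its tabs. Retracting straight up.

>>> {"op": "send_rows", "data": {"commands": "0.2 -0.006 -0.001 0 0 0 0;0.2 -0.01 0 0 0 0 0;0.2 -0.012 0 0 0 0 0;0.2 -0.02 0 0 0 0 0;0.2 -0.03 0 0 0 0 0;0.2 -0.03 0 0 0 0 0;0.2 -0.02 0 0 0 0 0;0.2 0 0 0 0 0 0;0.2 0 0 0 0 0 0;0.2 0 0 0 0 0 0"}}

```text
time_s: 14.13
tool_pos: [0.6204, 0.1937, 0.2659]
orientation: [0.34, 0.618, -0.336, 0.624]
force: [-0.6, -0.2, 0.3]
grip_width: 0.0683
```

```bash
python3 -c "
from h import *
plan((.6206,.1942,.2),-57.2)
s,f,P,T=look('w8'); tabs(f,(.6205,.1944),.035,.13,.17)
g=grab_frame('side'); c=grab_frame('scene'); np.savez('c8.npz',**c)
for x in (g,c): tabs(x,(.6205,.1944),.035,.13,.17)
# ring flat top
Q=P.reshape(-1,3); k=(np.hypot(Q[:,0]-.6205,Q[:,1]-.1944)<.03)&(Q[:,2]>.095)&(Q[:,2]<.14); print(np.histogram(Q[k][:,2]*1000,22))
a=f['pixels'][150:330,160:400]; b=g['pixels'][80:170,190:310]
cv2.imwrite('pics/c8.png',np.hstack([cv2.resize(a,(400,300)),cv2.resize(b,(400,300))]))"
```

```text
t 14.1333 tcp [0.6204 0.1937 0.2659] yaw -57.16 F [-0.6 -0.2  0.3] w 0.0683 q [ 0.12  0.32  1.33 -0.    1.47  1.11]
shift tool [ 0.0659 -0.0001 -0.0006] rotvec [ 0.0006  0.0046 -0.0087]
tab 156 105 c [609.8 213. ] size [17.7  4.5] 31.6 z 0.1539
tab 160 108 c [632.9 176.8] size [17.5  4.4] 33.3 z 0.1538
rect [621.5 195.1] [17.9 48. ] 32.6
mid [0.62133807 0.19493345] sep 0.04291802048417749 dir -57.479935807370914
tab 36 11 c [631.3 172.1] size [18.5  6.6] 49.0 z 0.1518
tab 36 10 c [608.7 208.9] size [16.2  3. ] 34.4 z 0.1513
rect [621.2 192.9] [25.1 52. ] 33.6
mid [0.62001822 0.19048647] sep 0.04318120070293154 dir 121.59952801179548
tab 61 23 c [633.8 177.2] size [18.3  4.8] 28.6 z 0.1527
tab 66 23 c [610.5 212.7] size [17.9  3.6] 26.1 z 0.1529
rect [621.9 194.6] [21.  47.8] 33.1
mid [0.62216693 0.19495925] sep 0.04243363999567576 dir 123.40925575764972
(array([  6,  95, 376,  45, 117, 131,  19,  82, 105,  33,   3,  32,  72,
       530,  76,  14,   3,   3,   7,   7,  11,  16]), array([ 98.76444654, 100.6342239 , 102.50400127, 104.37377864,
       106.243556  , 108.11333337, 109.98311073, 111.8528881 ,
       113.72266546, 115.59244283, 117.46222019, 119.33199756,
       121.20177492, 123.07155229, 124.94132965, 126.81110702,
       128.68088438, 130.55066175, 132.42043912, 134.29021648,
       136.15999385, 138.02977121, 139.89954858]))
```

View pics/c8.png

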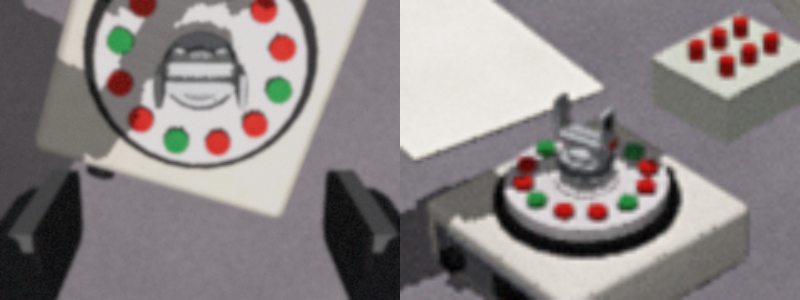

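The checks agree:
- **Spread:** tab spacing is 42.9 mm against 44.0 mm contracted, so the ring is spread about 1 mm, as expected in the groove.
- **Washer:** the ring's underside is at about 103.3 mm, so the washer is held about 2.3 mm down.

Handing in.

```bash
python3 -c "
from h import *
print(order.hand_in())"
```

```text
the job is handed in; nothing more can be done
None
```

I fitted the smallest snap ring onto the spindle and handed the job in at about 14 s of the 40 s allowed. I gripped the ring by its tabs, spread it fully, and lowered it over the spindle. I then pushed the washer down until z stopped at 0.128 m, with at most 17 N measured, and opened the jaws.

What the last checks showed:
- **In the groove:** the tabs are 42.9 mm apart centre to centre, against 44.0 mm when contracted. That is about 1 mm of spread, which fits the groove rather than the land (6 mm).
- **Washer held down:** the ring's underside is at about 103.3 mm. That means the washer is held about 2.3 mm down, within the expected 2 to 3 mm.
- **Robot clear:** the gripper is well above the ring and touching nothing. I saw nothing else moved, but I did not re-measure the other objects.

Two readings disagreed:
- **Grip width:** it read 35 mm while holding the ring, against 38 mm expected when fully spread. The wrist depth picture did show full spread.
- **Side camera:** it put the ring about 4 mm off in y and the tabs 2 mm lower than the wrist camera. The scene camera was close to the wrist camera, about 1 mm lower on the tabs.

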